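# Unstack the microscope bench and put each piece in its holder

### The job

Tidy the microscope bench: take the stack apart from the top down, one piece at a time, and set each piece in its own wooden holder, flat on the floor inside the rim: first the eyepiece in the small round holder, then the round dish in the large round holder and the square dish in the square one (these two in either order), and last the slide case lengthwise in the long tray. Keep the eyepiece and dishes upright and set them down rather than dropping them. Leave the spectacles and the phone where they lie.

Things in the scene. Friction and masses are not known exactly. Their poses are not given: they have to be found in the camera images.
- eyepiece: Loose microscope eyepiece, 90 g, standing upright on top of one of the two dishes (which of them varies). Black body 38 mm in diameter and 26 mm high, above it a steel barrel 30 mm in diameter and 22 mm high; 48 mm high in all. Origin: centre of its underside; z up along its axis.
- round_dish: Loose closed round specimen dish, white, 55 mm in diameter, 20 mm high, flat lid, 60 g, lying on the slide case near one of its ends (42 mm from the case's middle). Origin: centre of its underside; z up.
- square_dish: Loose closed square specimen dish, white, 54 x 54 mm, 20 mm high, flat lid, 60 g, lying on the slide case near the other end, 42 mm from its middle. Origin: centre of its underside; x and y along its sides, z up.
- slide_case: Loose closed grey plastic slide case, the bottom of the stack, lying flat on the bench: 150 mm long (its x), 60 mm wide (its y), 26 mm high, 220 g, smooth flat sides. It carries the two dishes. Origin: centre of its underside; z up.
- eyepiece_tray: Fixed small round pale wooden holder for the eyepiece: outside 70 mm in diameter, inside 58 mm; floor 6 mm above the bench, rim top 12 mm above the bench. Origin: centre of its underside, on the bench; z up.
- round_tray: Fixed large round pale wooden holder for the round dish: outside 92 mm in diameter, inside 80 mm; floor 6 mm above the bench, rim top 12 mm above the bench. Origin: centre of its underside, on the bench; z up.
- square_tray: Fixed square pale wooden holder for the square dish: outside 92 x 92 mm, inside 80 x 80 mm; floor 6 mm above the bench, rim top 12 mm above the bench. Origin: centre of its underside, on the bench; x and y along its sides, z up.
- case_tray: Fixed long pale wooden tray for the slide case: outside 192 mm (its x) by 100 mm (its y), inside 180 x 88 mm; floor 6 mm above the bench, rim top 12 mm above the bench. Origin: centre of its underside, on the bench; z up.
- spectacles: A loose pair of wire spectacles with open temples, about 130 x 125 mm and 42 mm high, lying at the far right of the work; not to be moved. Origin: on the bench under the middle of the nose bridge; x points along the temples.
- phone: A loose white phone lying face down, 72 x 148 x 9 mm, at the far left of the work; not to be moved. Origin: centre of its underside; y along its length.
There are look-alikes about, which are no part of the job. There is more than one size of the slide_case; the one meant has the size given above.

How it is judged (in metres and radians):
On the way, in this order (a step that is already met when the one before it is completed fails the run):
1. the eyepiece stands in the small round holder (horizontal distance between eyepiece and eyepiece_tray below 0.015 m and z of eyepiece in the frame of eyepiece_tray between 0.003 and 0.009 m and angle between eyepiece's own z axis and vertical below 0.08 rad and linear speed of eyepiece below 0.02 m/s and angular speed of eyepiece below 0.2 rad/s), for 0.2 s.
2. the round dish and the square dish both lie in their own holders (horizontal distance between round_dish and round_tray below 0.015 m and z of round_dish in the frame of round_tray between 0.003 and 0.009 m and angle between each of round_dish, square_dish's own z axis and vertical below 0.08 rad and linear speed of each of round_dish, square_dish below 0.02 m/s and angular speed of each of round_dish, square_dish below 0.2 rad/s and horizontal distance between square_dish and square_tray below 0.015 m and z of square_dish in the frame of square_tray between 0.003 and 0.009 m), for 0.2 s.
3. the slide case lies lengthwise in the long tray (horizontal distance between slide_case and case_tray below 0.015 m and z of slide_case in the frame of case_tray between 0.003 and 0.009 m and angle between slide_case's own z axis and vertical below 0.08 rad and linear speed of slide_case below 0.02 m/s and angular speed of slide_case below 0.2 rad/s and angle between the x axis of slide_case and the x axis of case_tray, either way round below 0.25 rad), for 0.2 s.
At the end, for the whole second after the job is handed in: Eyepiece, round dish, square dish and slide case each at rest on the floor of their own holder: within 15 mm of its centre, underside 3 to 9 mm above the bench, tilted under 0.08 rad (speed under 0.02 m/s, 0.2 rad/s), the case's long axis within 0.25 rad of its tray's (all of step 1 and all of step 2 and all of step 3); the robot touches nothing.
It fails at once if the eyepiece or a dish is tipped by more than 0.8 rad (angle between any of eyepiece, round_dish, square_dish's own z axis and vertical above 0.8 rad).
It fails at once if the eyepiece or a dish is dropped or thrown (faster than 0.6 m/s, a fall of about 2 cm, with no finger on it) ((linear speed of eyepiece above 0.6 m/s and contact force between eyepiece and the fingers below 0.01 N) or (linear speed of round_dish above 0.6 m/s and contact force between round_dish and the fingers below 0.01 N) or (linear speed of square_dish above 0.6 m/s and contact force between square_dish and the fingers below 0.01 N)).
It fails at once if the phone or the spectacles are moved by more than 15 mm (distance of any of phone, spectacles from where it was at the start of the episode above 0.015 m).
It also fails if it takes over 109 s, if anything falls off the work surface, if the arm or the gripper's body presses on something with over 40 N, if the wrist force passes 120 N, or if a joint passes its speed limit or range.

### The arm

A 6-joint arm with a two-finger parallel gripper is mounted at the origin on the work surface. World frame = base frame: x ahead of the robot, y to its left, z up, the work surface at z = 0. Lengths are in mm, angles in rad, forces in N, time in s.
With the tool pointing down it reaches from about 225 to 875 mm from the base axis. Payload 3.4 kg.
Tool frame: the origin (TCP) lies on the mounting face of the last link; the fingertips stand 173 mm ahead of it and the grasp point (between the pads) lies 155 mm ahead of it; z points along the fingers, y is the line along which they close (so a half turn about z gives the same grasp; the last joint's range is limited). The gripper opens to 85 mm and grips with 20 to 120 N. Pads are 22 mm wide; open, the fingers measure 114 mm over their backs; the gripper's body (76 mm by 85 mm) begins 54 mm behind the grasp point. The pads swing forward as they close: fully open they stand 13 mm farther back than shut.
Start: joints at [1.004, 0.276, 1.505, -0, 1.361, -0.121], TCP at [247.94, 518.816, 404.728] pointing down, gripper open.
Joint ranges: [-2.89, 2.89], [-0.75, 2.08], [0.22, 2.7], [-1.18, 4.32], [0.11, 2.71], [-2.7, 2.7]. Speed limits (rad/s): [2.57, 2.57, 3.14, 3.14, 3.14, 3.14].

### API

Orientations are given as a unit quaternion [w, x, y, z].
In Python, from plant import robot, grab_frame, close_job, look_for gives the robot as it stands. The module is installed in compiled form; this text tells all that it offers.
- The arm moves only by the tool move_arm, never from a script. Its argument "rows" is text: rows parted by semicolons, each of 6 numbers parted by spaces: the shift along the tool's x, y, z in cm, then the turn, a rotation vector about the tool's x, y, z in rad. A call has 1 to 10 rows; each row is the pose to reach, as a shift and turn from the pose commanded when the call began, along the tool's axes at that moment; what a row does not reach only later rows make up. A row lasts 1/10 s, in which the tool goes at most 50 mm and 8.59 degrees, less where a joint would pass 70% of its speed; a pose out of reach is approached as far as the arm can. A call with a gripper value outside its range is refused whole. "claw" is the opening, from -1 (shut) to 1 (fully open), so that 0 is half open, set as the call begins (left out, the last holds). The fingers move at their own pace and stop on an object; "grip_force" is the grip in N (left out, the last holds). Time passes only in rows, so rows that repeat a pose let the fingers close. It gives the time, the measured TCP pose, the force, the opening and the grip force at its end, in the units of the state.
- robot.get_state(): the state, without advancing time (a new reading comes with each control period).
- grab_frame(name): name is "side" or "top" or "wrist"; returns a dict with "img" (384x512x3 uint8, blue, green, red), "fovy" (degrees; the focal length in pixels is half the picture's height over the tangent of half this angle, whatever the lens; pixels are square), "cx", "cy" (the principal point, pixels), "R" (3x3) and "t" (3): a world point X has camera coordinates R X + t. Camera axes: x right, y down, z forward; pixel columns grow to the right and rows downward; lengths in mm; the calibration is good to about 2 mm. The wrist camera is an equidistant fisheye: a pixel r from the principal point sees the ray r / f radians off the axis. A picture is of the moment at which its call begins. There is no depth.
- close_job(): hands the job in; it is judged then, once.
Trained networks look in the newest picture that a camera, given by its name, has taken for a name from the list of things; names that differ only in an ending like _2 or _b are one class to them, and where a whole thing is asked for, a point or a joint stands for the part that bears it (a point fixed in the world has none). Each returns a list of dicts, best first, with "conf" (0 to 1); they miss things now and then, are a little off and sometimes report something else, mostly with a low value. They report only what shows in the picture. A call takes as long as a camera call. They do not tell look-alikes from the thing itself.
- look_for(camera, thing): "rect" ([left, top, right, bottom] in pixels, round what is visible of it).
The state is a dict: "t": time; "joint_pos": joint angles; "dq": joint speeds; "effort": joint torques, N m; "tool_pos": TCP position; "tcp_rot": TCP orientation; "ft_force": force on the tool from outside, world axes, zero at the start; "ft_torque": the same for the moment, N m; "grip_width": finger opening in mm; "grasp_force": force on a finger pad.
Only numpy, scipy, OpenCV 4.12 (cv2) and the standard library are available. Lean on these libraries where they do the work, as an engineer would, in place of code of your own. Each camera call takes 0.05 s, during which the arm holds its last target. There are 200 camera calls.

## Working session

There is one attempt and no reset: what is moved stays moved. The work goes in short steps, Python scripts to look and compute and a tool call to move; the robot and the scene stay as the last step left them, time stands still between calls to the robot, and variables do not carry over. Pictures are saved under pics/ and viewed, at most 14 in all, crops included, and the job is handed in when it is done.

Besides the shell and the picture viewer there is one more tool, called in YAML: its name, and indented under it one key for each argument. move_arm: Moves the arm, as the interface text tells. Its arguments: {"type":"object","properties":{"rows":{"type":"string"},"claw":{"type":"number"},"grip_force":{"type":"number"}},"required":["rows"]}

```bash
mkdir -p pics; python3 - <<'E'
from plant import robot, grab_frame, look_for
import cv2,numpy as np,pickle
s=robot.get_state();print(s['t'],s['tool_pos'],s['tcp_rot'],s['grip_width'])
D={}
for c in ['top','side','wrist']:
    f=grab_frame(c);D[c]=f;cv2.imwrite(f'pics/{c}0.png',f['img'])
    print(c,f['fovy'],f['cx'],f['cy'],np.round(f['R'],3).tolist(),np.round(f['t'],1).tolist())
pickle.dump(D,open('d0.pkl','wb'))
for c in ['top','side']:
  for n in ['eyepiece','round_dish','square_dish','slide_case','eyepiece_tray','round_tray','square_tray','case_tray','spectacles','phone']:
    print(c,n,[(np.round(d['rect']).astype(int).tolist(),round(d['conf'],2)) for d in look_for(c,n)][:4])
E
```

```text
0.0 [247.81606405 518.62618628 403.85672874] [-2.96928804e-04  2.21051750e-01  9.75261678e-01 -8.33432363e-04] 85.39953970425891
top 46.92606522261381 254.21776974005965 195.8608145656584 [[0.015, -1.0, -0.0], [-0.998, -0.015, -0.054], [0.054, 0.001, -0.999]] [61.7, 504.3, 1310.3]
side 42.258689430293195 245.0121751077722 184.96091850506804 [[0.692, -0.721, 0.0], [-0.421, -0.404, -0.812], [0.586, 0.562, -0.583]] [-329.1, 281.3, 1036.7]
wrist 65.70646984690485 259.27872278204643 191.07283318925326 [[0.431, 0.902, -0.001], [0.852, -0.407, 0.328], [0.295, -0.142, -0.945]] [-574.3, -42.9, 381.9]
top eyepiece [([180, 180, 192, 193], 0.42)]
top round_dish [([182, 204, 198, 220], 0.56)]
top square_dish [([179, 176, 199, 193], 0.44)]
top slide_case [([127, 184, 164, 212], 0.92), ([113, 229, 154, 302], 0.67), ([180, 173, 202, 226], 0.65)]
top eyepiece_tray [([246, 134, 268, 155], 0.84), ([347, 166, 390, 236], 0.51)]
top round_tray [([253, 182, 282, 217], 0.97)]
top square_tray [([288, 124, 328, 162], 0.57)]
top case_tray [([345, 169, 391, 236], 0.56)]
top spectacles [([330, 100, 383, 140], 0.54)]
top phone [([171, 108, 220, 136], 0.68)]
side eyepiece [([186, 140, 198, 161], 0.63), ([296, 229, 369, 298], 0.63)]
side round_dish [([162, 164, 183, 180], 0.84), ([158, 160, 206, 190], 0.68), ([186, 141, 199, 160], 0.57)]
side square_dish [([181, 153, 206, 168], 0.67)]
side slide_case [([52, 154, 133, 198], 0.96), ([158, 163, 207, 191], 0.82), ([144, 143, 170, 168], 0.52), ([226, 195, 256, 219], 0.25)]
side eyepiece_tray [([260, 168, 285, 183], 0.89)]
side round_tray [([223, 193, 256, 222], 0.81), ([296, 230, 368, 300], 0.68)]
side square_tray [([293, 183, 340, 212], 0.56)]
side case_tray [([294, 229, 369, 299], 0.78)]
side spectacles [([350, 205, 395, 225], 0.63)]
side phone [([220, 129, 268, 160], 0.68), ([180, 155, 207, 168], 0.62)]
```

```bash
python3 - <<'E'
import cv2
i=cv2.imread('pics/top0.png')[80:320,90:410];cv2.imwrite('pics/top0c.png',cv2.resize(i,(800,600),interpolation=cv2.INTER_CUBIC))
i=cv2.imread('pics/side0.png')[110:320,30:430];cv2.imwrite('pics/side0c.png',cv2.resize(i,(800,420),interpolation=cv2.INTER_CUBIC))
E
```

```text
(no output)
```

View pics/top0c.png

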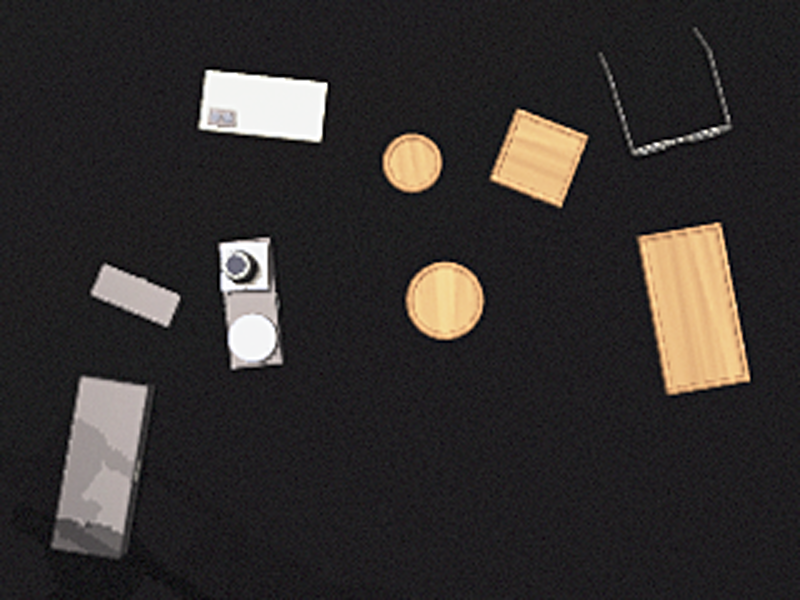

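View pics/side0c.png

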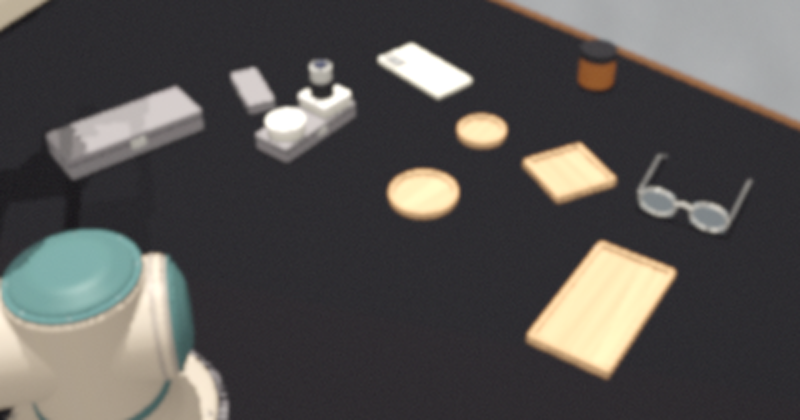

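View pics/wrist0.png

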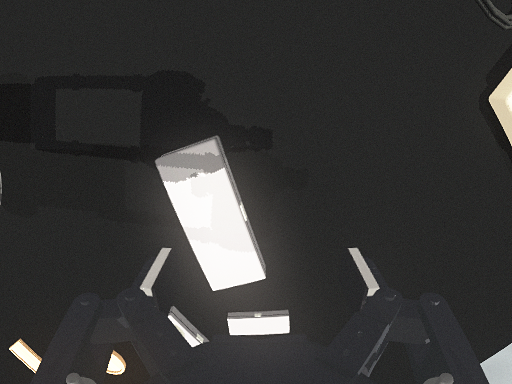

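The stack's square dish is at crop (245,265) with the eyepiece on it at about (240,265), and the round dish is at (253,338). The trays and the phone and spectacles are all clear of it. The large case at lower left and the small one at (135,295) are look-alikes.

```bash
cat > h.py <<'E'
import numpy as np,cv2
def ray(f,u,v,fish=False):
    fl=192/np.tan(np.radians(f['fovy']/2)); d=np.array([u-f['cx'],v-f['cy']])/fl
    if fish:
        r=np.hypot(*d); c=np.array([*(d/r*np.sin(r)),np.cos(r)]) if r>0 else np.array([0,0,1.])
    else: c=np.array([*d,1])
    R=np.array(f['R']);return -R.T@np.array(f['t']),R.T@c
def at(f,u,v,z,fish=False):
    o,d=ray(f,u,v,fish);return (o+d*(z-o[2])/d[2])[:2]
def proj(f,X,fish=False):
    fl=192/np.tan(np.radians(f['fovy']/2)); c=np.array(f['R'])@np.array(X,float)+np.array(f['t'])
    if not fish: return fl*c[:2]/c[2]+[f['cx'],f['cy']]
    r=np.hypot(c[0],c[1]);return fl*np.arctan2(r,c[2])*c[:2]/r+[f['cx'],f['cy']]
def blobs(f,mask,z,mn=60,fish=False):
    out=[]
    for c in cv2.findContours(mask.astype('uint8'),cv2.RETR_EXTERNAL,cv2.CHAIN_APPROX_NONE)[0]:
        if cv2.contourArea(c)<mn: continue
        p=np.array([at(f,*q[0],z,fish) for q in c],np.float32)
        (x,y),(w,h),a=cv2.minAreaRect(p)
        if h>w: w,h,a=h,w,a+90
        out.append((c.reshape(-1,2).mean(0).round().astype(int).tolist(),[round(x,1),round(y,1)],[round(w),round(h)],round((a+90)%180-90,1)))
    return out
E
python3 - <<'E'
import pickle;from h import *
f=pickle.load(open('d0.pkl','rb'))['top'];i=f['img'].astype(int)
b,g,r=i[...,0],i[...,1],i[...,2]
print('wood');[print(x) for x in blobs(f,(r-b>40)&(r>120),12)]
print('white z46');[print(x) for x in blobs(f,(g>222),46)]
print('light z26');[print(x) for x in blobs(f,(g>95)&(abs(r-b)<40),26)]
for u,v in [(238,264),(253,338)]: print(at(f,90+u/2.5,80+v/2.5,94 if u==238 else 46))
E
```

```text
wood
([63, 376], [-39.2, 623.1], [87, 40], 48.4)
([267, 345], [58.7, 18.2], [204, 89], -71.6)
([34, 338], [75.8, 711.0], [143, 26], 50.6)
([267, 200], [491.7, 29.4], [91, 91], -44.2)
([367, 203], [487.2, -269.1], [193, 102], 10.6)
([254, 145], [657.1, 70.8], [69, 67], -89.1)
([305, 143], [666.9, -81.7], [94, 93], -20.4)
([57, 9], [1057.5, 682.0], [267, 79], -89.1)
white z46
([260, 340], [87.7, 43.4], [72, 27], -59.8)
([190, 214], [444.4, 254.1], [50, 49], -89.1)
([187, 186], [527.6, 266.3], [53, 53], 1.3)
([195, 122], [717.9, 247.0], [142, 68], 84.8)
([492, 27], [1017.9, -629.0], [119, 76], 89.1)
([369, 25], [1018.4, -265.4], [292, 77], 89.9)
([294, 23], [1019.5, -41.5], [143, 79], -89.6)
([244, 23], [1019.2, 107.7], [143, 76], -89.1)
([181, 21], [1017.9, 292.8], [216, 79], -89.1)
([429, 7], [1077.9, -443.1], [45, 25], -89.1)
([345, 5], [1078.7, -189.0], [141, 28], -89.1)
([294, 4], [1076.5, -42.5], [141, 28], -89.1)
([244, 4], [1075.8, 108.5], [144, 25], -89.1)
([194, 3], [1075.1, 256.7], [141, 21], -89.1)
([149, 3], [1073.0, 395.8], [120, 21], -89.1)
light z26
([270, 369], [17.4, 3.2], [212, 114], -89.1)
([298, 349], [61.5, -65.0], [118, 36], 55.2)
([260, 341], [82.7, 43.3], [78, 28], -58.1)
([54, 354], [40.0, 652.4], [269, 38], 41.8)
([7, 320], [123.9, 779.8], [69, 53], 2.7)
([131, 264], [295.1, 430.1], [193, 87], -8.4)
([144, 198], [493.1, 396.6], [101, 42], 67.8)
([190, 201], [485.0, 259.8], [151, 65], 8.7)
([195, 122], [721.5, 250.9], [148, 73], 84.8)
([75, 31], [997.3, 620.8], [94, 25], -89.1)
([295, 19], [1038.8, -63.9], [1278, 124], -89.1)
([21, 22], [1037.0, 769.8], [161, 102], -89.1)
[524.94994364 263.97809548]
[442.38712772 252.031661  ]
```

```bash
cat > go.py <<'E'
import sys,numpy as np
from scipy.spatial.transform import Rotation as Ro
from plant import robot
def go(x,y,z,yaw):  # yaw: world direction (deg) of closing line
    s=robot.get_state();q=s['tcp_rot'];R=Ro.from_quat([*q[1:],q[0]])
    d=R.inv().apply(np.array([x,y,z])-s['tool_pos'])/10
    best=None
    for yw in (yaw,yaw+180):
        a=np.radians(yw);Y=np.array([np.cos(a),np.sin(a),0]);Z=np.array([0,0,-1.]);X=np.cross(Y,Z)
        rv=(R.inv()*Ro.from_matrix(np.stack([X,Y,Z],1))).as_rotvec()
        if best is None or np.linalg.norm(rv)<np.linalg.norm(best): best=rv
    print('t',round(s['t'],2),'pos',np.round(s['tool_pos'],1),'q6',round(s['joint_pos'][5],2),'w',round(s['grip_width'],1),'pad',round(float(np.max(s['grasp_force'])),1),'F',np.round(s['ft_force'],1))
    print('row',np.round(d,2),np.round(best,3))
if __name__=='__main__': go(*map(float,sys.argv[1:]))
E
python3 go.py 525 264.5 310 98.5
```

```text
t 1.15 pos [247.9 518.8 404.7] q6 -0.12 w 85.2 pad 0.0 F [ 0.5 -0.3  1. ]
row [-35.97 -11.     9.47] [ 0.     0.    -0.594]
```

move_arm:
  rows: "-36 -11 9.5 0 0 -0.594;-36 -11 9.5 0 0 -0.594;-36 -11 9.5 0 0 -0.594;-36 -11 9.5 0 0 -0.594;-36 -11 9.5 0 0 -0.594;-36 -11 9.5 0 0 -0.594;-36 -11 9.5 0 0 -0.594;-36 -11 9.5 0 0 -0.594;-36 -11 9.5 0 0 -0.594;-36 -11 9.5 0 0 -0.594"
  claw: 1

```text
t: 2.15
tool_pos: [526.1, 263.3, 309.1]
tcp_rot: [-0.001, -0.073, 0.997, 0.0]
ft_force: [0.5, 0.1, 0.9]
grip_width: 85.3
grasp_force: 0.0
```

```bash
python3 - <<'E'
from plant import grab_frame
from h import *;from go import go
import pickle
f=grab_frame('wrist');pickle.dump(f,open('w1.pkl','wb'));im=f['img'].copy()
for X in [(525,264,94),(525,264,46),(485,260,26),(443.5,253.6,46),(526.5,266.2,46)]:
    p=proj(f,X,True);print(X,p.round(1));cv2.circle(im,tuple(int(v) for v in p),3,(0,0,255),1)
cv2.imwrite('pics/w1.png',im);go(525,264.5,227,98.5)
E
```

```text
(525, 264, 94) [260.7 217.9]
(525, 264, 46) [260.4 194.2]
(485, 260, 26) [262.4 142.5]
(443.5, 253.6, 46) [262.4  94. ]
(526.5, 266.2, 46) [262.7 196.3]
t 2.2 pos [525.2 264.3 309.5] q6 -1.37 w 85.8 pad 0.0 F [-0.4  0.3  0.4]
row [0.01 0.02 8.25] [ 0.001 -0.001 -0.001]
```

View pics/w1.png

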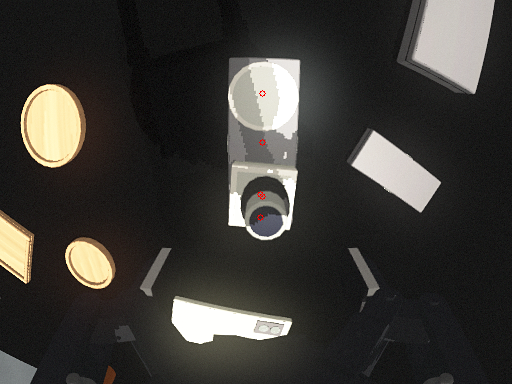

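Wrist view: the eyepiece's top is centred at about (266,221), some 5 px right of the prediction. The round dish (263,95) and the case match.

```bash
python3 - <<'E'
from h import *;from go import go
import pickle
f=pickle.load(open('w1.pkl','rb'))
p=at(f,266,221,94,True);print(p, at(f,263,95,46,True), at(f,263,196,46,True))
go(p[0],p[1],228,98.5)
E
```

```text
[526.81197815 267.95212079] [444.23514086 254.18919561] [526.23468613 266.41468444]
t 2.2 pos [525.2 264.3 309.5] q6 -1.37 w 85.8 pad 0.0 F [-0.4  0.3  0.4]
row [-0.22  0.34  8.15] [ 0.001 -0.001 -0.001]
```

move_arm:
  rows: "-0.2 0.3 3 0 0 0;-0.2 0.3 6 0 0 0;-0.2 0.3 8.1 0 0 0;-0.2 0.3 8.1 0 0 0;-0.2 0.3 8.1 0 0 0"

```text
t: 2.7
tool_pos: [526.2, 268.9, 229.5]
tcp_rot: [0.0, -0.075, 0.997, 0.0]
ft_force: [0.3, 0.1, 0.1]
grip_width: 85.3
grasp_force: 0.0
```

move_arm:
  rows: "0 0 0 0 0 0;0 0 0 0 0 0;0 0 0 0 0 0;0 0 0 0 0 0;0 0 0 0 0 0;0 0 0 0 0 0"
  claw: -1
  grip_force: 25

```text
t: 3.3
tool_pos: [527.1, 267.7, 229.9]
tcp_rot: [0.001, -0.074, 0.997, 0.0]
ft_force: [-1.2, -0.3, 6.2]
grip_width: 37.0
grasp_force: 24.8
```

move_arm:
  rows: "0 0 -1.5 0 0 0;0 0 -4 0 0 0;0 0 -6 0 0 0;0 0 -6 0 0 0"

```text
t: 3.7
tool_pos: [527.9, 267.8, 291.3]
tcp_rot: [0.003, -0.074, 0.997, 0.001]
ft_force: [-0.3, -0.2, -1.3]
grip_width: 37.1
grasp_force: 25.5
```

```bash
python3 go.py 657 71 250 98.5
```

```text
t 3.7 pos [527.9 267.8 291.3] q6 -1.37 w 37.1 pad 25.5 F [-0.3 -0.2 -1.3]
row [ -9.84 -21.38   4.16] [ 0.001  0.006 -0.   ]
```

move_arm:
  rows: "-1 -2.2 0 0 0.003 0;-2.2 -4.8 0 0 0.003 0;-3.4 -7.5 0 0 0.006 0;-4.7 -10.2 0 0 0.006 0;-6 -13 1 0 0.006 0;-7.2 -15.7 1 0 0.006 0;-8.4 -18.3 2 0 0.006 0;-9.4 -20.4 3 0 0.006 0;-9.8 -21.4 4.2 0 0.006 0;-9.8 -21.4 4.2 0 0.006 0"

```text
t: 4.7
tool_pos: [654.8, 69.2, 243.3]
tcp_rot: [-0.006, -0.073, 0.997, 0.0]
ft_force: [-0.6, 0.8, -1.0]
grip_width: 36.7
grasp_force: 25.5
```

```bash
python3 - <<'E'
from plant import grab_frame
from h import *;from go import go
f=grab_frame('wrist');im=f['img'].copy()
i=im.astype(int);[print(x) for x in blobs(f,(i[...,2]-i[...,0]>40)&(i[...,2]>120),12,150,True)]
p=proj(f,(657,71,12),True);print(p);cv2.circle(im,tuple(int(v) for v in p),3,(0,0,255),1)
cv2.imwrite('pics/w2.png',im);go(657,71,191,98.5)
E
```

```text
([260, 207], [650.1, 69.1], [69, 53], -81.7)
([83, 193], [666.7, -80.9], [97, 94], -20.6)
([235, 17], [522.4, 31.9], [88, 36], -83.7)
[261.19428902 216.03595948]
t 4.75 pos [654.5  70.3 244.5] q6 -1.72 w 36.9 pad 25.5 F [-0.8  0.3 -1. ]
row [-0.31  0.03  5.34] [ 0.001 -0.011 -0.001]
```

View pics/w2.png

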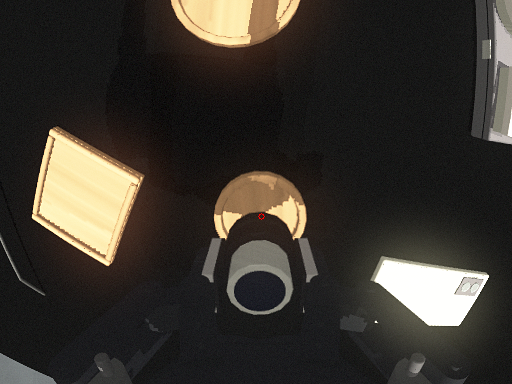

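The eyepiece is held upright at (260,290), with the tray below it centred at about (261,216), which matches. Lowering now.

move_arm:
  rows: "-0.3 0 1.5 0 -0.01 0;-0.3 0 3 0 -0.01 0;-0.3 0 4 0 -0.01 0;-0.3 0 4.7 0 -0.01 0;-0.3 0 5.1 0 -0.01 0;-0.3 0 5.3 0 -0.01 0;-0.3 0 5.3 0 -0.01 0"

```text
t: 5.45
tool_pos: [658.1, 71.0, 193.9]
tcp_rot: [0.002, -0.074, 0.997, 0.0]
ft_force: [-1.0, -0.6, -1.0]
grip_width: 36.8
grasp_force: 25.5
```

```bash
python3 go.py 657 71 190 98.5
```

```text
t 5.45 pos [658.1  71.  193.9] q6 -1.72 w 36.8 pad 25.5 F [-1.  -0.6 -1. ]
row [0.11 0.02 0.39] [ 0.     0.004 -0.   ]
```

move_arm:
  rows: "0.1 0 0.2 0 0 0;0.1 0 0.3 0 0 0;0.1 0 0.3 0 0 0"

```text
t: 5.75
tool_pos: [657.0, 70.7, 190.8]
tcp_rot: [0.002, -0.074, 0.997, 0.0]
ft_force: [0.3, -0.2, -0.7]
grip_width: 37.2
grasp_force: 25.5
```

move_arm:
  rows: "0 0 0.1 0 0 0;0 0 0.1 0 0 0;0 0 0.1 0 0 0"

```text
t: 6.05
tool_pos: [657.2, 70.7, 190.0]
tcp_rot: [0.002, -0.074, 0.997, 0.0]
ft_force: [1.1, -0.5, -0.1]
grip_width: 36.7
grasp_force: 25.7
```

move_arm:
  rows: "0 0 0.1 0 0 0;0 0 0.1 0 0 0;0 0 0.1 0 0 0"

```text
t: 6.35
tool_pos: [657.2, 70.6, 189.9]
tcp_rot: [0.003, -0.074, 0.997, 0.0]
ft_force: [-1.5, 0.5, 5.6]
grip_width: 37.2
grasp_force: 26.2
```

Contact. Release, then go up.

move_arm:
  rows: "0 0 0 0 0 0;0 0 0 0 0 0;0 0 0 0 0 0;0 0 0 0 0 0;0 0 0 0 0 0;0 0 -3 0 0 0;0 0 -7 0 0 0;0 0 -10 0 0 0;0 0 -10 0 0 0"
  claw: 1

```text
t: 7.25
tool_pos: [658.3, 70.7, 294.1]
tcp_rot: [0.007, -0.074, 0.997, -0.0]
ft_force: [0.4, -0.1, 1.0]
grip_width: 85.3
grasp_force: 0.0
```

```bash
python3 - <<'E'
from plant import grab_frame
from h import *;from go import go
f=grab_frame('wrist');cv2.imwrite('pics/w3.png',f['img'])
for X in [(657,71,54),(657,71,6)]: print(proj(f,X,True))
go(526.3,266.3,290,98.5)
E
```

```text
[260.61439357 199.4554478 ]
[260.40282911 180.00362842]
t 7.3 pos [657.4  70.7 291.4] q6 -1.72 w 85.4 pad 0.0 F [-0.3 -0.2 -0.3]
row [10.08 21.28  0.03] [-0.001  0.01  -0.   ]
```

View pics/w3.png

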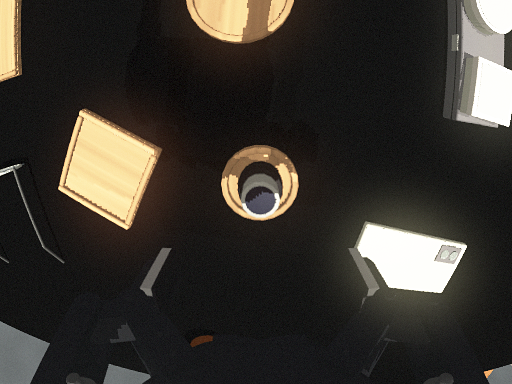

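Eyepiece stands in its tray at (261,195). Now the square dish, whose yaw is about 2°.

```bash
python3 go.py 526.3 266.4 270 92
```

```text
t 7.3 pos [657.4  70.7 291.4] q6 -1.72 w 85.4 pad 0.0 F [-0.3 -0.2 -0.3]
row [10.09 21.3   2.03] [-0.     0.01   0.113]
```

move_arm:
  rows: "10.1 21.3 0 0 0.01 0.113;10.1 21.3 0 0 0.01 0.113;10.1 21.3 0 0 0.01 0.113;10.1 21.3 0 0 0.01 0.113;10.1 21.3 2 0 0.01 0.113;10.1 21.3 2 0 0.01 0.113;10.1 21.3 2 0 0.01 0.113;10.1 21.3 2 0 0.01 0.113"

```text
t: 8.1
tool_pos: [526.1, 265.8, 267.8]
tcp_rot: [-0.003, -0.017, 1.0, -0.0]
ft_force: [0.3, 1.0, 0.1]
grip_width: 85.5
grasp_force: 0.0
```

```bash
python3 - <<'E'
from plant import grab_frame
from h import *;from go import go
f=grab_frame('wrist');im=f['img'].copy()
a=np.radians(2);R=np.array([[np.cos(a),-np.sin(a)],[np.sin(a),np.cos(a)]])
P=[proj(f,(*(R@np.array(q)*27+[526.3,266.4]),46),True) for q in [(1,1),(1,-1),(-1,-1),(-1,1)]]
cv2.polylines(im,[np.int32(P)],True,(0,0,255),1)
cv2.imwrite('pics/w4.png',im);go(526.3,266.4,203,92)
E
```

```text
t 8.15 pos [526.4 265.5 268.1] q6 -1.26 w 85.7 pad 0.0 F [ 0.4 -0.2  0.1]
row [-0.03  0.09  6.51] [-0.    -0.006 -0.001]
```

View pics/w4.png

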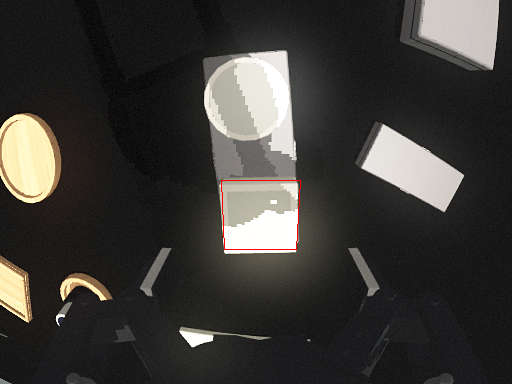

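The outline fits the dish at (260,215) to within about 1 mm.

move_arm:
  rows: "0 0 3 0 0 0;0 0 5.5 0 0 0;0 0 6.4 0 0 0;0 0 6.4 0 0 0;0 0 6.4 0 0 0"

```text
t: 8.65
tool_pos: [526.0, 266.0, 205.1]
tcp_rot: [-0.002, -0.017, 1.0, 0.0]
ft_force: [0.8, -0.7, -0.3]
grip_width: 85.2
grasp_force: 0.0
```

move_arm:
  rows: "0 0 0 0 0 0;0 0 0 0 0 0;0 0 0 0 0 0;0 0 0 0 0 0;0 0 0 0 0 0"
  claw: -1
  grip_force: 25

```text
t: 9.15
tool_pos: [525.5, 266.5, 205.6]
tcp_rot: [-0.002, -0.018, 1.0, 0.0]
ft_force: [-0.0, -1.8, 6.5]
grip_width: 53.0
grasp_force: 27.1
```

move_arm:
  rows: "0 0 -1.5 0 0 0;0 0 -4 0 0 0;0 0 -7 0 0 0;0 0 -9 0 0 0;0 0 -9 0 0 0"

```text
t: 9.65
tool_pos: [526.4, 266.9, 297.3]
tcp_rot: [0.0, -0.018, 1.0, 0.001]
ft_force: [0.4, -0.3, -0.6]
grip_width: 53.3
grasp_force: 26.5
```

```bash
python3 go.py 667 -81.5 240 69.5
```

```text
t 9.65 pos [526.4 266.9 297.3] q6 -1.26 w 53.3 pad 26.5 F [ 0.4 -0.3 -0.6]
row [-12.81 -35.33   5.66] [ 0.002 -0.     0.393]
```

move_arm:
  rows: "-1 -2.8 0 0 0 0.05;-2.3 -6.5 0 0 0 0.1;-3.7 -10.3 0 0 0 0.15;-5.1 -14.1 0 0 0 0.2;-6.5 -18 0 0 0 0.25;-7.9 -21.8 0 0 0 0.3;-9.2 -25.5 0 0 0 0.35;-10.5 -29 0 0 0 0.39;-11.7 -32.3 0 0 0 0.39;-12.5 -34.5 0 0 0 0.39"

```text
t: 10.65
tool_pos: [663.0, -76.3, 291.8]
tcp_rot: [-0.004, 0.177, 0.984, -0.001]
ft_force: [-0.4, -0.3, -1.2]
grip_width: 53.1
grasp_force: 26.6
```

```bash
python3 go.py 667 -81.5 210 69.5
```

```text
t 10.65 pos [663.  -76.3 291.8] q6 -1.43 w 53.1 pad 26.6 F [-0.4 -0.3 -1.2]
row [-0.62 -0.32  8.17] [-0.003 -0.007  0.002]
```

move_arm:
  rows: "-0.6 -0.3 2 0 -0.007 0;-0.6 -0.3 4.5 0 -0.007 0;-0.6 -0.3 7 0 -0.007 0;-0.6 -0.3 8 0 -0.007 0;-0.6 -0.3 8 0 -0.007 0;-0.6 -0.3 8 0 -0.007 0"

```text
t: 11.25
tool_pos: [667.1, -78.6, 213.9]
tcp_rot: [0.001, 0.176, 0.984, -0.001]
ft_force: [-0.2, -0.0, -0.5]
grip_width: 53.2
grasp_force: 26.6
```

```bash
python3 - <<'E'
from plant import grab_frame
from h import *;from go import go
f=grab_frame('wrist');im=f['img'].copy()
a=np.radians(-20.5);R=np.array([[np.cos(a),-np.sin(a)],[np.sin(a),np.cos(a)]])
P=[proj(f,(*(R@np.array(q)*46+[667,-81.5]),12),True) for q in [(1,1),(1,-1),(-1,-1),(-1,1)]]
cv2.polylines(im,[np.int32(P)],True,(0,0,255),1)
cv2.imwrite('pics/w5.png',im);go(667,-81.5,185.5,69.5)
E
```

```text
t 11.3 pos [667.3 -78.7 214.6] q6 -1.44 w 53.2 pad 26.6 F [-0.4 -0.5  0.1]
row [-0.06 -0.27  2.91] [-0.002  0.003  0.003]
```

View pics/w5.png

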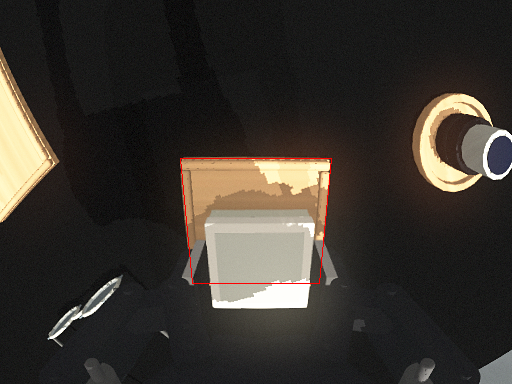

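The tray outline fits, and the dish is level and square to it, about 3 mm to the right. I'll shift it and lower.

move_arm:
  rows: "0 -0.3 1 0 0 0;0 -0.3 1.8 0 0 0;0 -0.3 2.4 0 0 0;0 -0.3 2.6 0 0 0;0 -0.3 2.7 0 0 0;0 -0.3 2.7 0 0 0"

```text
t: 11.9
tool_pos: [665.8, -81.8, 186.4]
tcp_rot: [0.001, 0.176, 0.984, -0.001]
ft_force: [-0.1, -0.1, 0.2]
grip_width: 53.0
grasp_force: 26.6
```

move_arm:
  rows: "0 0 0.1 0 0 0;0 0 0.1 0 0 0;0 0 0.1 0 0 0"

```text
t: 12.2
tool_pos: [665.8, -81.8, 185.7]
tcp_rot: [0.001, 0.176, 0.984, -0.001]
ft_force: [0.8, 0.4, -0.3]
grip_width: 53.3
grasp_force: 26.6
```

move_arm:
  rows: "0 0 0.1 0 0 0;0 0 0.1 0 0 0;0 0 0.1 0 0 0"

```text
t: 12.5
tool_pos: [665.8, -81.8, 185.6]
tcp_rot: [0.001, 0.176, 0.984, -0.001]
ft_force: [-0.7, 0.1, 5.2]
grip_width: 53.3
grasp_force: 27.2
```

move_arm:
  rows: "0 0 0.1 0 0 0;0 0 0.1 0 0 0;0 0 0.1 0 0 0"

```text
t: 12.8
tool_pos: [665.8, -81.8, 185.6]
tcp_rot: [0.001, 0.176, 0.984, -0.001]
ft_force: [-3.5, -0.3, 10.5]
grip_width: 53.3
grasp_force: 27.7
```

move_arm:
  rows: "0 0 0 0 0 0;0 0 0 0 0 0;0 0 0 0 0 0;0 0 0 0 0 0;0 0 -3 0 0 0;0 0 -7 0 0 0;0 0 -11 0 0 0;0 0 -11 0 0 0"
  claw: 1

```text
t: 13.6
tool_pos: [667.7, -81.9, 300.0]
tcp_rot: [0.007, 0.176, 0.984, -0.002]
ft_force: [0.7, 0.2, -0.0]
grip_width: 85.3
grasp_force: 0.0
```

```bash
python3 - <<'E'
from plant import grab_frame
from h import *;from go import go
f=grab_frame('wrist');im=f['img'].copy();i=im.astype(int)
a=np.radians(-20.5);R=np.array([[np.cos(a),-np.sin(a)],[np.sin(a),np.cos(a)]])
for s,z in [(46,12),(27,26)]:
    P=[proj(f,(*(R@np.array(q)*s+[667,-81.5]),z),True) for q in [(1,1),(1,-1),(-1,-1),(-1,1)]]
    cv2.polylines(im,[np.int32(P)],True,(0,0,255),1)
cv2.imwrite('pics/w6.png',im);go(444,253.8,295,98.5)
E
```

```text
t 13.65 pos [666.7 -81.7 297. ] q6 -1.44 w 85.0 pad 0.0 F [-0.6  0.4  0.3]
row [32.54 23.73 -0.11] [-0.004  0.008 -0.503]
```

View pics/w6.png

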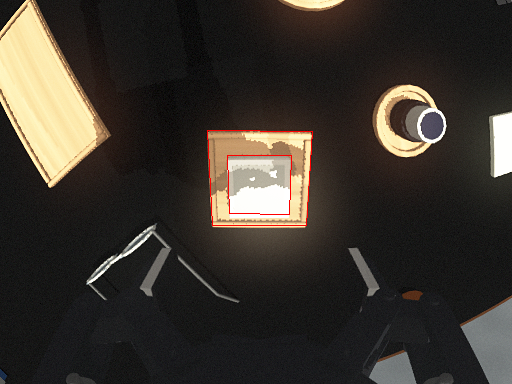

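The square dish lies centred in its tray at (259,185). Next is the round dish.

move_arm:
  rows: "32.5 23.7 0 0 0 -0.5;32.5 23.7 0 0 0 -0.5;32.5 23.7 0 0 0 -0.5;32.5 23.7 0 0 0 -0.5;32.5 23.7 0 0 0 -0.5;32.5 23.7 0 0 0 -0.5;32.5 23.7 0 0 0 -0.5;32.5 23.7 2.5 0 0.005 -0.5;32.5 23.7 2.5 0 0.005 -0.5;32.5 23.7 2.5 0 0.005 -0.5"

```text
t: 14.65
tool_pos: [441.7, 254.3, 265.8]
tcp_rot: [-0.004, -0.074, 0.997, -0.002]
ft_force: [0.3, -0.7, 0.5]
grip_width: 85.3
grasp_force: 0.0
```

```bash
python3 - <<'E'
from plant import grab_frame
from h import *;from go import go
f=grab_frame('wrist');im=f['img'].copy()
P=[proj(f,(444+27.5*np.cos(a),253.8+27.5*np.sin(a),46),True) for a in np.linspace(0,6.28,30)]
cv2.polylines(im,[np.int32(P)],True,(0,0,255),1)
a=np.radians(8.5);R=np.array([[np.cos(a),-np.sin(a)],[np.sin(a),np.cos(a)]])
P=[proj(f,(*(R@(np.array(q)*[75,30])+[485,260]),26),True) for q in [(1,1),(1,-1),(-1,-1),(-1,1)]]
cv2.polylines(im,[np.int32(P)],True,(0,255,0),1)
cv2.imwrite('pics/w7.png',im);go(444,253.8,204.5,98.5)
E
```

```text
t 14.7 pos [443.  253.6 266.5] q6 -1.33 w 85.4 pad 0.0 F [-0.3 -0.1 -0.1]
row [-0.14  0.03  6.2 ] [-0.003 -0.006 -0.001]
```

View pics/w7.png

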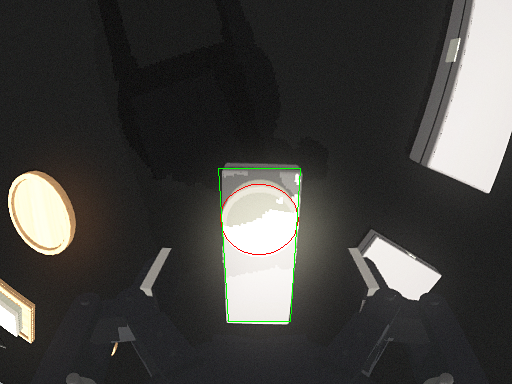

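Round dish at (260,216) and the case fit within about 3 px. Descend and grip.

move_arm:
  rows: "0 0 3 0 0 0;0 0 5.3 0 0 0;0 0 6.1 0 0 0;0 0 6.1 0 0 0;0 0 6.1 0 0 0"

```text
t: 15.2
tool_pos: [444.1, 253.0, 207.2]
tcp_rot: [-0.002, -0.072, 0.997, -0.001]
ft_force: [-0.6, -0.4, 0.1]
grip_width: 85.6
grasp_force: 0.0
```

move_arm:
  rows: "0 0 0 0 0 0;0 0 0 0 0 0;0 0 0 0 0 0;0 0 0 0 0 0;0 0 0 0 0 0"
  claw: -1
  grip_force: 25

```text
t: 15.7
tool_pos: [443.4, 253.5, 207.7]
tcp_rot: [-0.001, -0.073, 0.997, -0.001]
ft_force: [-0.9, -0.5, 5.5]
grip_width: 53.6
grasp_force: 25.6
```

move_arm:
  rows: "0 0 -1 0 0 0;0 0 -3 0 0 0;0 0 -6 0 0 0;0 0 -6 0 0 0;0 0 -6 0 0 0"

```text
t: 16.2
tool_pos: [443.2, 253.7, 267.5]
tcp_rot: [-0.001, -0.073, 0.997, -0.001]
ft_force: [-1.2, 0.3, -0.4]
grip_width: 53.7
grasp_force: 26.6
```

```bash
python3 go.py 492 29.5 215 98.5
```

```text
t 16.2 pos [443.2 253.7 267.5] q6 -1.33 w 53.7 pad 26.6 F [-1.2  0.3 -0.4]
row [ -1.59 -22.88   5.27] [-0.001 -0.003 -0.003]
```

move_arm:
  rows: "-0.2 -2 0 0 0 0;-0.4 -5 0 0 0 0;-0.6 -8.2 0 0 0 0;-0.8 -11.4 0 0 0 0;-1 -14.6 0 0 0 0;-1.2 -17.8 1 0 0 0;-1.4 -20.6 3 0 0 0;-1.6 -22.3 4.5 0 0 0;-1.6 -22.9 5.3 0 0 0;-1.6 -22.9 5.3 0 0 0"

```text
t: 17.2
tool_pos: [491.1, 28.8, 212.1]
tcp_rot: [-0.004, -0.072, 0.997, -0.0]
ft_force: [-0.5, -1.2, -0.0]
grip_width: 53.5
grasp_force: 26.7
```

```bash
python3 - <<'E'
from plant import grab_frame
from h import *;from go import go
f=grab_frame('wrist');im=f['img'].copy()
P=[proj(f,(492+46*np.cos(a),29.5+46*np.sin(a),12),True) for a in np.linspace(0,6.28,30)]
cv2.polylines(im,[np.int32(P)],True,(0,0,255),1)
cv2.imwrite('pics/w8.png',im);go(492,29.5,188.5,98.5)
E
```

```text
t 17.25 pos [491.4  29.4 213. ] q6 -1.79 w 53.4 pad 26.7 F [-0.1 -0.2 -1.3]
row [-0.08  0.    2.45] [-0.    -0.007 -0.004]
```

View pics/w8.png

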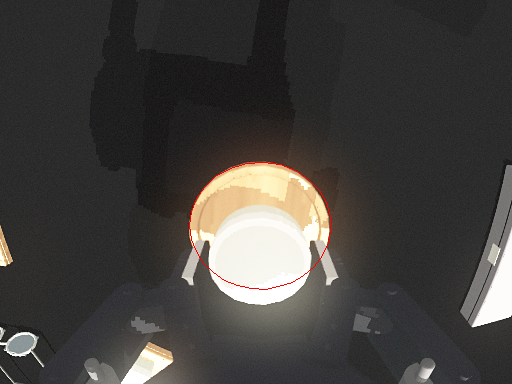

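The dish is level at (260,255) and the tray fits the predicted circle. Lower until contact.

move_arm:
  rows: "-0.1 0 1 0 -0.005 0;-0.1 0 1.7 0 -0.005 0;-0.1 0 2.1 0 -0.005 0;-0.1 0 2.3 0 -0.005 0;-0.1 0 2.4 0 -0.005 0;-0.1 0 2.4 0 -0.005 0"

```text
t: 17.85
tool_pos: [492.9, 29.4, 189.9]
tcp_rot: [0.0, -0.073, 0.997, -0.001]
ft_force: [0.3, 0.6, -0.6]
grip_width: 53.7
grasp_force: 26.7
```

move_arm:
  rows: "0 0 0.1 0 0 0;0 0 0.1 0 0 0;0 0 0.1 0 0 0"

```text
t: 18.15
tool_pos: [492.9, 29.2, 188.9]
tcp_rot: [0.0, -0.072, 0.997, -0.001]
ft_force: [-0.2, -0.1, 0.7]
grip_width: 53.0
grasp_force: 26.7
```

move_arm:
  rows: "0 0 0.1 0 0 0;0 0 0.1 0 0 0;0 0 0.1 0 0 0"

```text
t: 18.45
tool_pos: [493.0, 29.3, 187.8]
tcp_rot: [0.0, -0.073, 0.997, -0.001]
ft_force: [0.9, 0.5, -0.2]
grip_width: 53.8
grasp_force: 26.8
```

move_arm:
  rows: "0 0 0.1 0 0 0;0 0 0.1 0 0 0;0 0 0.1 0 0 0"

```text
t: 18.75
tool_pos: [493.0, 29.2, 187.7]
tcp_rot: [0.001, -0.073, 0.997, -0.001]
ft_force: [-1.6, -0.1, 8.5]
grip_width: 53.0
grasp_force: 27.5
```

move_arm:
  rows: "0 0 0 0 0 0;0 0 0 0 0 0;0 0 0 0 0 0;0 0 0 0 0 0;0 0 -3 0 0 0;0 0 -7 0 0 0;0 0 -9 0 0 0;0 0 -9 0 0 0"
  claw: 1

```text
t: 19.55
tool_pos: [494.0, 29.3, 279.7]
tcp_rot: [0.004, -0.073, 0.997, -0.001]
ft_force: [0.1, -0.4, -0.7]
grip_width: 85.3
grasp_force: 0.0
```

```bash
python3 - <<'E'
from plant import grab_frame
from h import *;from go import go
f=grab_frame('wrist');i=f['img'].astype(int);b,g,r=i[...,0],i[...,1],i[...,2]
print('dish z26',[x for x in blobs(f,(g>110)&(r-b<30),26,200,True)])
print('tray',[x for x in blobs(f,(r-b>40)&(r>120),12,200,True)])
f=grab_frame('top');i=f['img'].astype(int);b,g,r=i[...,0],i[...,1],i[...,2]
print('case',[x for x in blobs(f,(g>95)&(abs(r-b)<40),26) if 400<x[1][0]<560])
go(484.5,260,270,98.5)
E
```

```text
dish z26 [([12, 377], [973.8, -443.2], [183, 56], -55.6), ([393, 366], [704.5, 250.9], [92, 74], 85.4), ([33, 304], [692.4, -250.4], [150, 45], -66.8), ([364, 271], [554.5, 139.3], [66, 14], 34.9), ([155, 271], [584.3, -60.7], [66, 13], -19.1), ([260, 196], [494.6, 28.6], [57, 54], 38.4), ([479, 215], [486.8, 260.6], [150, 60], 7.0)]
tray [([274, 322], [643.0, 65.5], [69, 51], -74.0), ([180, 313], [651.5, -39.7], [49, 23], -19.9), ([120, 284], [628.6, -105.9], [53, 21], -21.6), ([260, 187], [493.3, 28.8], [92, 91], 8.3), ([16, 145], [486.0, -255.6], [192, 92], 10.3)]
case [([144, 198], [493.1, 396.6], [101, 42], 67.8), ([275, 188], [527.4, 7.0], [111, 17], 84.5), ([190, 201], [485.3, 258.9], [151, 64], 7.1)]
t 19.65 pos [492.6  29.4 276.7] q6 -1.8 w 85.6 pad 0.0 F [-0.1  0.5 -0.1]
row [-2.54 22.93  0.64] [-0.002  0.001 -0.003]
```

The round dish is centred in its tray to within 2 mm. The case measures 150x60 at about (486,260) with yaw 7°.

move_arm:
  rows: "-2.6 23 0 0 0 0.02;-2.6 23 0 0 0 0.02;-2.6 23 0 0 0 0.02;-2.6 23 0 0 0 0.02;-2.6 23 2 0 0 0.02;-2.6 23 4 0 0 0.02;-2.6 23 4 0 0 0.02;-2.6 23 4 0 0 0.02"

```text
t: 20.45
tool_pos: [484.7, 260.3, 235.0]
tcp_rot: [-0.002, -0.063, 0.998, -0.001]
ft_force: [0.4, 0.7, -0.3]
grip_width: 85.6
grasp_force: 0.0
```

```bash
python3 - <<'E'
from plant import grab_frame
from h import *;from go import go
f=grab_frame('wrist');i=f['img'].astype(int);b,g,r=i[...,0],i[...,1],i[...,2]
m=(g>85)&(abs(r-b)<30)
m[:,:150]=0;m[:,360:]=0
print('case',blobs(f,m,26,200,True))
go(486,260,178,97.3)
cv2.imwrite('pics/w9.png',f['img'])
E
```

```text
case [([156, 270], [535.9, 186.3], [52, 9], -19.5), ([260, 207], [486.3, 260.1], [151, 61], 7.2)]
t 20.5 pos [485.3 260.2 236. ] q6 -1.33 w 85.4 pad 0.0 F [-0.  -0.5 -0.3]
row [-0.08 -0.01  5.8 ] [-0.002 -0.001 -0.003]
```

View pics/w9.png

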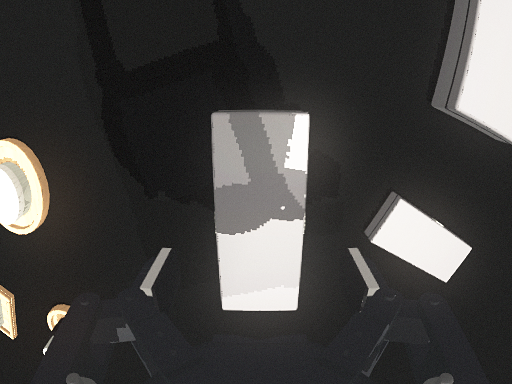

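The empty case is at (260,207), aligned with the fingers and with room on both sides.

move_arm:
  rows: "-0.1 0 2.5 0 0 0;-0.1 0 5 0 0 0;-0.1 0 5.7 0 0 0;-0.1 0 5.7 0 0 0;-0.1 0 5.7 0 0 0"

```text
t: 21.0
tool_pos: [487.0, 260.5, 180.5]
tcp_rot: [0.001, -0.062, 0.998, -0.0]
ft_force: [-0.4, -1.0, 1.4]
grip_width: 85.1
grasp_force: 0.0
```

move_arm:
  rows: "0 0 0 0 0 0;0 0 0 0 0 0;0 0 0 0 0 0;0 0 0 0 0 0;0 0 0 0 0 0"
  claw: -1
  grip_force: 50

```text
t: 21.5
tool_pos: [486.8, 260.8, 180.9]
tcp_rot: [0.001, -0.063, 0.998, -0.001]
ft_force: [0.0, -0.9, 5.9]
grip_width: 58.9
grasp_force: 55.1
```

move_arm:
  rows: "0 0 -1 0 0 0;0 0 -3 0 0 0;0 0 -6 0 0 0;0 0 -9 0 0 0;0 0 -9 0 0 0"

```text
t: 22.0
tool_pos: [487.6, 261.5, 273.8]
tcp_rot: [0.005, -0.063, 0.998, 0.001]
ft_force: [0.7, 0.0, -1.7]
grip_width: 58.8
grasp_force: 54.7
```

```bash
python3 go.py 487 -269 240 100.5
```

```text
t 22.0 pos [487.6 261.5 273.8] q6 -1.33 w 58.8 pad 54.7 F [ 0.7  0.  -1.7]
row [  6.73 -52.63   3.27] [ 0.001  0.009 -0.058]
```

move_arm:
  rows: "0.3 -2 0 0 0 0;0.7 -5 0 0 0 0;1.1 -8.5 0 0 0 0;1.5 -12 0 0 0 -0.02;2 -15.5 0 0 0 -0.02;2.4 -19 0 0 0 -0.04;2.9 -22.5 0 0 0 -0.04;3.3 -26 0 0 0 -0.058;3.8 -29.5 0 0 0 -0.058;4.2 -33 0 0 0 -0.058"

```text
t: 23.0
tool_pos: [484.9, -73.0, 268.9]
tcp_rot: [-0.001, -0.091, 0.996, -0.0]
ft_force: [1.5, 0.6, -3.3]
grip_width: 58.5
grasp_force: 54.7
```

```bash
python3 go.py 487 -269 240 100.5
```

```text
t 23.0 pos [484.9 -73.  268.9] q6 -2.04 w 58.5 pad 54.7 F [ 1.5  0.6 -3.3]
row [  3.36 -19.31   2.91] [-0.    -0.002 -0.   ]
```

move_arm:
  rows: "0.6 -3.5 0 0 0 0;1.2 -7 0 0 0 0;1.8 -10.5 0 0 0 0;2.4 -13.8 0 0 0 0;2.9 -16.5 0.5 0 0 0;3.2 -18.5 1.5 0 0 0;3.4 -19.3 2.9 0 0 0;3.4 -19.3 2.9 0 0 0;3.4 -19.3 2.9 0 0 0"

```text
t: 23.9
tool_pos: [486.9, -266.7, 240.0]
tcp_rot: [-0.001, -0.091, 0.996, 0.001]
ft_force: [-0.0, -0.1, -2.9]
grip_width: 58.5
grasp_force: 54.7
```

```bash
python3 - <<'E'
from plant import grab_frame
from h import *;from go import go
f=grab_frame('wrist');im=f['img'].copy();i=im.astype(int);b,g,r=i[...,0],i[...,1],i[...,2]
print('wood',blobs(f,(r-b>40)&(r>120),12,200,True))
a=np.radians(10.5);R=np.array([[np.cos(a),-np.sin(a)],[np.sin(a),np.cos(a)]])
P=[proj(f,(*(R@(np.array(q)*[96,50])+[487,-269]),12),True) for q in [(1,1),(1,-1),(-1,-1),(-1,1)]]
cv2.polylines(im,[np.int32(P)],True,(0,0,255),1)
cv2.imwrite('pics/w10.png',im);go(487,-269,188,100.5)
E
```

```text
wood [([368, 358], [637.3, -119.3], [47, 26], -19.2), ([496, 255], [501.3, -12.6], [83, 28], 17.3), ([236, 135], [453.5, -277.3], [121, 100], 10.5)]
t 23.95 pos [ 487.3 -266.6  240.7] q6 -2.38 w 58.6 pad 54.7 F [ 0.1  1.  -2.6]
row [ 0.07 -0.23  5.27] [ 0.    -0.001  0.001]
```

View pics/w10.png

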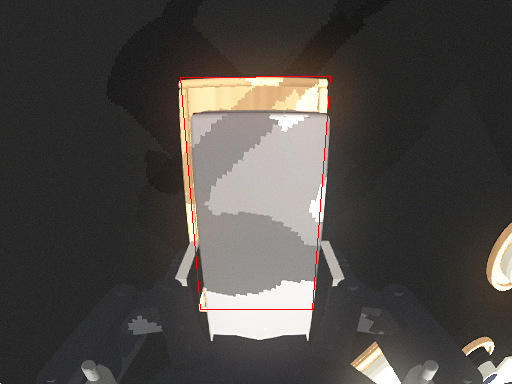

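The case is held level and parallel to the tray, which fits the outline. I'll shift 2 mm and lower.

move_arm:
  rows: "0.1 -0.3 1.5 0 0 0;0.1 -0.3 3 0 0 0;0.1 -0.3 4.2 0 0 0;0.1 -0.3 4.8 0 0 0;0.1 -0.3 5.1 0 0 0;0.1 -0.3 5.2 0 0 0;0.1 -0.3 5.2 0 0 0"

```text
t: 24.65
tool_pos: [487.4, -271.1, 189.5]
tcp_rot: [0.001, -0.092, 0.996, -0.001]
ft_force: [-0.7, 0.6, -2.2]
grip_width: 58.7
grasp_force: 54.7
```

move_arm:
  rows: "0 0 0.1 0 0 0;0 0 0.1 0 0 0;0 0 0.1 0 0 0"

```text
t: 24.95
tool_pos: [487.2, -271.1, 188.4]
tcp_rot: [0.0, -0.091, 0.996, -0.001]
ft_force: [0.2, -0.0, -2.7]
grip_width: 58.5
grasp_force: 54.7
```

move_arm:
  rows: "0 0 0.1 0 0 0;0 0 0.1 0 0 0;0 0 0.1 0 0 0"

```text
t: 25.25
tool_pos: [487.1, -271.0, 187.2]
tcp_rot: [0.0, -0.091, 0.996, -0.001]
ft_force: [-0.6, 0.0, -2.1]
grip_width: 58.9
grasp_force: 54.7
```

move_arm:
  rows: "0 0 0.1 0 0 0;0 0 0.1 0 0 0;0 0 0.1 0 0 0"

```text
t: 25.55
tool_pos: [487.1, -271.1, 186.9]
tcp_rot: [0.0, -0.091, 0.996, -0.001]
ft_force: [-2.0, -0.1, 6.1]
grip_width: 58.5
grasp_force: 55.7
```

move_arm:
  rows: "0 0 0 0 0 0;0 0 0 0 0 0;0 0 0 0 0 0;0 0 0 0 0 0;0 0 -3 0 0 0;0 0 -7 0 0 0;0 0 -12 0 0 0;0 0 -14 0 0 0;0 0 -14 0 0 0"
  claw: 1

```text
t: 26.45
tool_pos: [488.0, -271.5, 330.1]
tcp_rot: [0.003, -0.092, 0.996, -0.004]
ft_force: [0.4, 0.2, -0.2]
grip_width: 85.7
grasp_force: 0.0
```

```bash
python3 - <<'E'
from plant import grab_frame,robot
from h import *
f=grab_frame('wrist');i=f['img'].astype(int);b,g,r=i[...,0],i[...,1],i[...,2]
m=(g>70)&(abs(r-b)<30);m[:,:150]=0;m[:,360:]=0
print('case z32',blobs(f,m,32,400,True))
print('wood',blobs(f,(r-b>40)&(r>110),12,400,True))
f=grab_frame('side');i=f['img'][110:320,30:430];cv2.imwrite('pics/s2.png',cv2.resize(i,(800,420),interpolation=cv2.INTER_CUBIC))
s=robot.get_state();print(s['t'],s['tool_pos'],s['grip_width'])
E
```

```text
case z32 [([250, 328], [681.0, -253.3], [123, 42], -72.2), ([297, 224], [526.5, -227.9], [58, 10], 10.3), ([273, 157], [479.2, -267.9], [162, 71], 9.7)]
wood [([276, 166], [488.9, -270.2], [193, 101], 10.5)]
26.55 [ 486.78105203 -270.64322164  326.02997595] 85.2458090978178
```

View pics/s2.png

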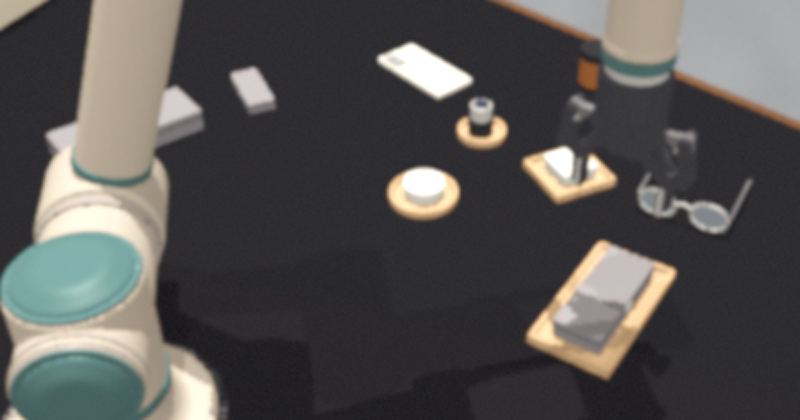

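The side view shows all four pieces in their holders, with the case flat in the tray at (605,298). The phone and spectacles haven't moved. Handing in.

```bash
python3 -c "
from plant import close_job
print(close_job())"
```

```text
the job is handed in; nothing more can be done
None
```

The eyepiece, both dishes and the slide case are each set in their own holders, in the required order, and the job was handed in after about 27 s of robot time; no verdict came back.

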